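# Count along the packet rack and push the carton into the third gap

## Task

The small carton standing loose in front of the packet rack belongs in the rack's third gap, counted from the end where the pepper mill stands. Count the gaps off with the closed fingertips, running them along the rack's wooden top rail and touching the rail at the middle of the first, then the second, then the third gap. Then push the carton with the fingers along the worktop into that third gap until it is fully home against the stop, without lifting or tipping it and leaving the mill, the canister and the cartons in the rack where they are.

Things in the scene. Friction and masses are not known exactly. Their poses are not given: they have to be found in the camera images.
- rack: Packet rack fixed to the worktop, 312 mm long: seven upright wire loops (6 mm rod, 67 mm high) make six gaps, 50 mm apart, 44 mm clear; beech rail along the far top, beech stop bar behind the gaps. Origin: on the worktop, mid rack. x: from the open mouths (facing the robot) to the stop; y: along the row, to the robot's left. Front legs at x = -35 mm. Turned by up to 0.15 rad.
- stop (a point): Middle of the near face of the low stop bar (312 mm long along rack y, 14 to 28 mm above the worktop), 21 mm up, at rack x = 27 mm, y = 0; axes as the rack's. The mouths of the gaps have no sill: a carton slides in on the worktop until it meets this bar.
- rack_rail: The rack's beech top rail, a smooth straight bar 16 mm wide (rack x) and 16 mm high, 312 mm long (rack y), at rack x = 27 to 43 mm. Origin: middle of its top face, 78 mm above the worktop. Axes as the rack's.
- gap1 (a point): Point on the rail's top face, 78 mm above the worktop, over the middle of gap 1 of 6, at rack x = 35 mm, y = 125 mm. Numbered from the rack's left end as seen from the robot (gap1) to its right end (gap6), whichever end the pepper mill stands at. Axes as the rack's.
- gap2 (a point): Point on the rail's top face, 78 mm above the worktop, over the middle of gap 2 of 6, at rack x = 35 mm, y = 75 mm. Numbered from the rack's left end as seen from the robot (gap1) to its right end (gap6), whichever end the pepper mill stands at. Axes as the rack's.
- gap3 (a point): Point on the rail's top face, 78 mm above the worktop, over the middle of gap 3 of 6, at rack x = 35 mm, y = 25 mm. Numbered from the rack's left end as seen from the robot (gap1) to its right end (gap6), whichever end the pepper mill stands at. Axes as the rack's.
- gap4 (a point): Point on the rail's top face, 78 mm above the worktop, over the middle of gap 4 of 6, at rack x = 35 mm, y = -25 mm. Numbered from the rack's left end as seen from the robot (gap1) to its right end (gap6), whichever end the pepper mill stands at. Axes as the rack's.
- gap5 (a point): Point on the rail's top face, 78 mm above the worktop, over the middle of gap 5 of 6, at rack x = 35 mm, y = -75 mm. Numbered from the rack's left end as seen from the robot (gap1) to its right end (gap6), whichever end the pepper mill stands at. Axes as the rack's.
- gap6 (a point): Point on the rail's top face, 78 mm above the worktop, over the middle of gap 6 of 6, at rack x = 35 mm, y = -125 mm. Numbered from the rack's left end as seen from the robot (gap1) to its right end (gap6), whichever end the pepper mill stands at. Axes as the rack's.
- carton_center (a point): Centre (28 mm up) of the small cardboard carton to put away: 80 mm long (its x), 34 mm wide (its y), 56 mm high, about 0.12 kg, standing loose on the worktop between robot and rack. Its x points towards the rack, up to 0.2 rad off the rack's x. When home against the stop its centre is at rack x = -13 mm and it sticks out 18 mm in front of the front legs.
- mill: Dark wooden pepper mill, turned, 54 mm across and 122 mm high, standing loose just beyond one end of the rack (left or right). It marks the end to count from. Origin: centre of its underside.
- canister: Round steel canister with a dark lid and knob, 75 mm across and 100 mm high, standing loose beyond the other end of the rack. Origin: centre of its underside.
- kept_a: Carton 76 x 30 x 50 mm already standing in one of the gaps, second from an end or at an end (never the third from either end). Origin: centre of its underside.
- kept_b: Carton 74 x 32 x 44 mm already standing in one of the gaps, like the other. Origin: centre of its underside.
- carton: The same carton; origin at the centre of its underside, axes as given for its centre.

How it is judged:
On the way, in this order (a step that is already met when the one before it is completed fails the run):
1. the closed fingertips touch the top rail at the first gap from the pepper mill's end, within 22 mm of its middle, the carton still outside the rack (((y of mill in the frame of rack above 0 m and horizontal distance between the grasp point and gap1 below 0.022 m) or (y of mill in the frame of rack below 0 m and horizontal distance between the grasp point and gap6 below 0.022 m)) and contact force between the fingers and rack_rail above 0.3 N and x of carton_center in the frame of rack below -0.07 m), for 0.05 s.
2. the closed fingertips touch the top rail at the second gap from the pepper mill's end, within 22 mm of its middle, the carton still outside the rack (((y of mill in the frame of rack above 0 m and horizontal distance between the grasp point and gap2 below 0.022 m) or (y of mill in the frame of rack below 0 m and horizontal distance between the grasp point and gap5 below 0.022 m)) and contact force between the fingers and rack_rail above 0.3 N and x of carton_center in the frame of rack below -0.07 m), for 0.05 s.
3. the closed fingertips touch the top rail at the third gap from the pepper mill's end, within 22 mm of its middle, the carton still outside the rack (((y of mill in the frame of rack above 0 m and horizontal distance between the grasp point and gap3 below 0.022 m) or (y of mill in the frame of rack below 0 m and horizontal distance between the grasp point and gap4 below 0.022 m)) and contact force between the fingers and rack_rail above 0.3 N and x of carton_center in the frame of rack below -0.07 m), for 0.05 s.
4. the carton is home in the third gap (((y of mill in the frame of rack above 0 m and y of carton_center in the frame of rack between 0.015 and 0.035 m) or (y of mill in the frame of rack below 0 m and y of carton_center in the frame of rack between -0.035 and -0.015 m)) and x of carton_center in the frame of rack above -0.019 m and angle between carton_center's own z axis and vertical below 0.1 rad and height (world z) of carton_center below 0.034 m and angle between the x axis of carton_center and the x axis of rack, either way round below 0.2 rad), for 0.1 s.
At the end, for the whole second after the job is handed in: The carton stands upright and at rest on the worktop in the third gap from the pepper mill's end, within 10 mm of the gap's centre line and 6 mm of the stop bar; the mill, the canister and the other two cartons are within 20 mm of where they stood (all of step 4 and linear speed of carton below 0.01 m/s and distance of each of mill, canister, kept_a, kept_b from where it was at the start of the episode below 0.02 m and angle between each of mill, canister, kept_a, kept_b's own z axis and vertical below 0.4 rad); the robot touches nothing.
It fails at once if the carton is lifted off the worktop (height (world z) of carton_center above 0.042 m).
It fails at once if the carton is tipped over (angle between carton_center's own z axis and vertical above 0.5 rad).
It fails at once if the pepper mill or the canister is shoved more than 20 mm or tipped (distance of any of mill, canister from where it was at the start of the episode above 0.02 m or angle between any of mill, canister's own z axis and vertical above 0.4 rad).
It fails at once if a carton already in the rack is shoved more than 20 mm or tipped (distance of any of kept_a, kept_b from where it was at the start of the episode above 0.02 m or angle between any of kept_a, kept_b's own z axis and vertical above 0.4 rad).
It also fails if it takes over 67 s, if anything falls off the work surface, if the arm or the gripper's body presses on something with over 40 N, if the wrist force passes 120 N, or if a joint passes its speed limit or range.

## Robot

A 6-joint arm with a two-finger parallel gripper is mounted at the origin on the work surface. World frame = base frame: x ahead of the robot, y to its left, z up, the work surface at z = 0. Lengths are in m, angles in rad, forces in N, time in s.
With the tool pointing down it reaches from about 0.3 to 0.775 m from the base axis. Payload 14.6 kg.
Tool frame: the origin (TCP) lies between the finger pads; the fingertips stand 19 mm ahead of it and the grasp point (between the pads) is the TCP (ctrl.finger_overhang is the distance from the TCP to the fingertips, in m); z points along the fingers, y is the direction in which the jaws open and shut (so a half turn about z gives the same grasp; the last joint's range is limited). The gripper opens to 94 mm and grips with 3 to 60 N. Pads are 16 mm wide; open, the fingers measure 119 mm over their backs; the gripper's body (75 mm by 177 mm) begins 78 mm behind the grasp point.
Start: joints at [1.263, 0.3, 1.521, -0, 1.321, -0.067], TCP at [0.131, 0.534, 0.224] pointing down, gripper open.
Joint ranges: [-3.03, 3.03], [-0.79, 2.21], [0.23, 2.52], [-1.04, 4.18], [0, 3.07], [-2.55, 2.55]. Speed limits (rad/s): [2.22, 2.22, 2.57, 3.14, 3.14, 3.14].

## Interface

Orientations are given as [roll, pitch, yaw] about the fixed x, y, z axes, in that order (R = Rz(yaw) Ry(pitch) Rx(roll)).
In Python, from station import ctrl gives the robot as it stands.
- The arm moves only by the tool send_rows, never from a script. Its argument "series" is a list of rows, each a list of 7 numbers: the turn, a rotation vector about the tool's x, y, z in degrees, then the shift along the tool's x, y, z in m, then the gripper's target within -1 to 1 (fully open at 1, half-way at 0, shut at -1). A call has 1 to 8 rows; each row is the pose to reach, as a shift and turn from the pose commanded when the call began, along the tool's axes at that moment; what a row does not reach only later rows make up. A row lasts 1/10 s, in which the tool goes at most 50 mm and 8.59 degrees, less where a joint would pass 70% of its speed; a pose out of reach is approached as far as the arm can. A call with a gripper value outside its range is refused whole. The fingers move at their own pace and stop on an object; "force" is the grip in N (left out, the last holds). Time passes only in rows, so rows that repeat a pose let the fingers close. It gives the time, the measured TCP pose, the force and the opening at its end, in the units of the state.
- ctrl.get_obs(): the state, without advancing time (a new reading comes with each control period).
- ctrl.camera(name): name is "scene" or "top" or "wrist"; returns a dict with "pixels" (384x512x3 uint8, red, green, blue), "z_map" (384x512 float32, m along the optical axis (not along the pixel's ray), 0 where there is no reading), "fov_y" (degrees; the focal length in pixels is half the picture's height over the tangent of half this angle, whatever the lens; pixels are square), "cx", "cy" (the principal point, pixels), "R" (3x3) and "t" (3): a world point X has camera coordinates R X + t. Camera axes: x right, y down, z forward; pixel columns grow to the right and rows downward; lengths in m; the calibration is good to about 2 mm. A picture is of the moment at which its call begins.
- ctrl.hand_in(): hands the job in, once; it reports no verdict.
The state is a dict: "time_s": time; "qpos": joint angles; "joint_vel": joint speeds; "tau": joint torques, N m; "ee_pos": TCP position; "eef_rot": TCP orientation; "force": force on the tool from outside, world axes, zero at the start; "moment": the same for the moment, N m; "grip_width": finger opening in m.
Only numpy, scipy, OpenCV 4.12 (cv2) and the standard library are available. Lean on these libraries where they do the work, as an engineer would, in place of code of your own. Each camera call takes 0.05 s, during which the arm holds its last target.

## Working session

There is one attempt and no reset: what is moved stays moved. The work goes in short steps, Python scripts to look and compute and a tool call to move; the robot and the scene stay as the last step left them, time stands still between calls to the robot, and variables do not carry over. Pictures are saved under pics/ and viewed, and the job is handed in when it is done.

Besides the shell and the picture viewer there is one more tool, called after ">>>" as name(argument=value, ...), one argument or row to a line, values as JSON. send_rows: Moves the arm, as the interface text tells. Its arguments: {"type":"object","properties":{"series":{"type":"array"},"force":{"type":"number"}},"required":["series"]}

```bash
ls; mkdir -p pics; python3 - <<'E'
from station import ctrl
import cv2,numpy as np,pickle
print(ctrl.get_obs(), ctrl.finger_overhang)
for n in ["scene","top","wrist"]:
    c=ctrl.camera(n); pickle.dump(c,open(f"{n}0.pkl","wb"))
    cv2.imwrite(f"pics/{n}0.png",cv2.cvtColor(c["pixels"],cv2.COLOR_RGB2BGR))
    print(n,c["fov_y"],c["cx"],c["cy"],(-c["R"].T@c["t"]).round(3))
E
```

```text
pics
{'time_s': 0.0, 'qpos': array([ 1.26342676e+00,  3.00452882e-01,  1.52160064e+00,  2.58130473e-05,
        1.32069225e+00, -6.66161946e-02]), 'joint_vel': array([-0.00121594,  0.00032819, -0.00292713, -0.00091691, -0.00070481,
       -0.00072157]), 'tau': array([ 3.12139919e-04, -5.31820428e+01, -3.52732337e+01,  7.08386069e-02,
        2.45554018e-02, -9.47714125e-05]), 'ee_pos': array([0.13106944, 0.53390023, 0.22388803]), 'eef_rot': array([-3.14044375e+00, -1.01706986e-04,  2.90083282e+00]), 'force': array([ 0.09680649, -1.13252569, -0.66469294]), 'moment': array([-0.05039954, -0.00526364, -0.03040953]), 'grip_width': 0.09393653038210978} 0.019
scene 46.85454918116707 251.97251062425963 192.7070973041047 [1.395 0.143 0.647]
top 54.8850909693957 253.8737431510308 195.8354974431845 [ 0.508 -0.     0.841]
wrist 69.55139204944967 256.3780627912191 186.48568606018432 [0.067 0.55  0.384]
```

View pics/scene0.png

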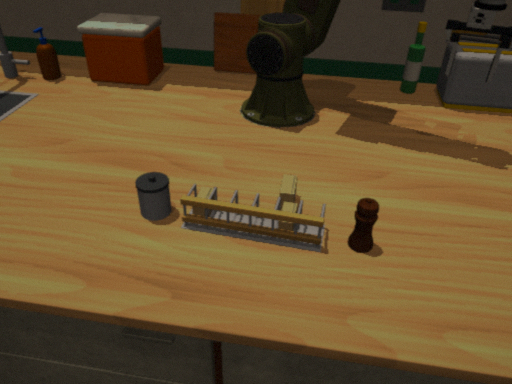

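View pics/top0.png

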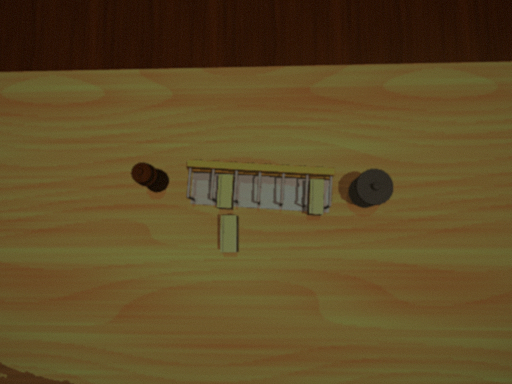

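View pics/wrist0.png

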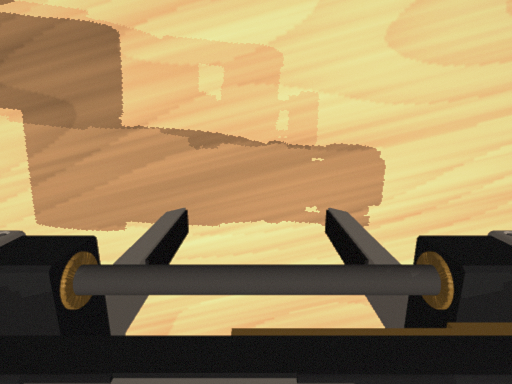

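The mill (top view, about 145,174) stands at the left, +y end. One kept carton is in the second gap (225,190) and the other in the sixth (316,196). The loose carton is at about (229,233). Next I'll measure them.

```bash
cat > h.py <<'E'
import numpy as np,cv2
def pts(c):
    H,W=c["z_map"].shape; f=H/2/np.tan(np.radians(c["fov_y"]/2))
    v,u=np.mgrid[:H,:W]; z=c["z_map"].astype(float)
    P=np.stack([(u-c["cx"])/f*z,(v-c["cy"])/f*z,z],-1)
    return (P-c["t"])@c["R"]
def ray(c,uv,h):
    f=c["z_map"].shape[0]/2/np.tan(np.radians(c["fov_y"]/2))
    uv=np.atleast_2d(uv).astype(float)
    d=np.c_[(uv[:,0]-c["cx"])/f,(uv[:,1]-c["cy"])/f,np.ones(len(uv))]@c["R"]
    o=-c["R"].T@c["t"]
    return o+d*((h-o[2])/d[:,2])[:,None]
def proj(c,X):
    f=c["z_map"].shape[0]/2/np.tan(np.radians(c["fov_y"]/2))
    q=np.atleast_2d(X)@c["R"].T+c["t"]
    return np.c_[q[:,0]/q[:,2]*f+c["cx"],q[:,1]/q[:,2]*f+c["cy"]]
E
python3 - <<'E'
from h import *
import pickle
c=pickle.load(open("top0.pkl","rb")); P=pts(c)
im=cv2.cvtColor(c["pixels"],cv2.COLOR_RGB2BGR)
cv2.imwrite("pics/topz.png",cv2.resize(cv2.convertScaleAbs(im[140:270,120:410],alpha=1.8),None,fx=2.7,fy=2.7,interpolation=cv2.INTER_CUBIC))
hsv=cv2.cvtColor(im,cv2.COLOR_BGR2HSV)
for n,u,v in [("rail",260,166),("rail",200,163),("cart",229,233),("kept",225,190),("kept6",316,196),("can",372,188),("mill",143,172),("table",229,290)]:
    print(n,hsv[v,u],P[v,u].round(4))
E
```

```text
rail [ 26 160 113] [0.6593 0.0223 0.0799]
rail [ 27 162 113] [0.6674 0.1494 0.077 ]
cart [ 33 105 114] [0.5202 0.0889 0.0558]
kept [ 32 115 115] [0.614 0.1   0.043]
kept6 [ 32 101 114] [ 0.5987 -0.0963  0.0524]
can [21 94 27] [ 0.6096 -0.2033  0.0939]
mill [ 10 200  42] [0.6412 0.2563 0.1191]
table [ 20 159 112] [ 0.3942  0.0944 -0.002 ]
```

View pics/topz.png

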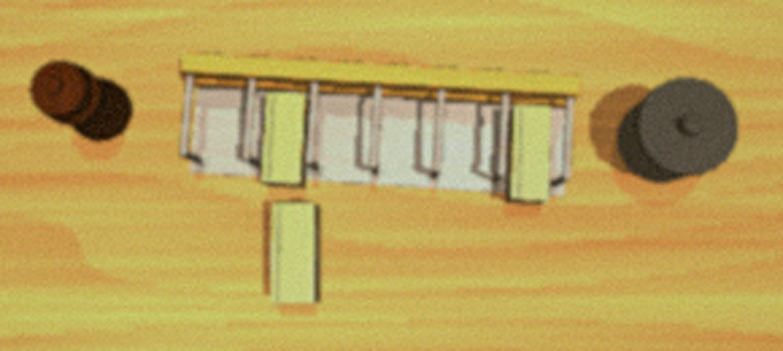

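```bash
cat >> h.py <<'E'
def meas(c,verbose=True):
    P=pts(c); im=cv2.cvtColor(c["pixels"],cv2.COLOR_RGB2BGR); hsv=cv2.cvtColor(im,cv2.COLOR_BGR2HSV)
    H=hsv[...,0].astype(int);S=hsv[...,1].astype(int);V=hsv[...,2].astype(int)
    out={}
    m=((H>=23)&(H<=30)&(S>130)&(V>85)&(abs(P[...,2]-.078)<.012)&(P[...,0]>.5)).astype(np.uint8)
    n,l,st,_=cv2.connectedComponentsWithStats(m)
    k=1+np.argmax(st[1:,4]); uv=np.argwhere(l==k)[:,::-1]
    r=cv2.minAreaRect(uv.astype(np.float32)); b=ray(c,cv2.boxPoints(r),.078)[:,:2]
    out["rail"]=b
    m=((H>=28)&(H<=38)&(S<140)&(V>95)&(P[...,2]>.03)&(P[...,2]<.068)).astype(np.uint8)
    n,l,st,_=cv2.connectedComponentsWithStats(m)
    out["cart"]=[]
    for k in range(1,n):
        if st[k,4]<150: continue
        uv=np.argwhere(l==k)[:,::-1]; h=np.median(P[l==k][:,2])
        r=cv2.minAreaRect(uv.astype(np.float32)); b=ray(c,cv2.boxPoints(r),h)[:,:2]
        out["cart"].append((h,st[k,4],b))
    return out
def desc(b):
    e=[b[1]-b[0],b[2]-b[1]]; L=[np.linalg.norm(x) for x in e]
    i=int(np.argmax(L)); d=e[i]/L[i]
    return b.mean(0),L[i],L[1-i],d
E
python3 - <<'E'
from h import *
import pickle
c=pickle.load(open("top0.pkl","rb")); o=meas(c)
ce,L,W,d=desc(o["rail"]); d=d*np.sign(d[1])
print("rail",ce,L,W,d, "yaw",np.arctan2(-d[0],d[1]))
yw=np.arctan2(-d[0],d[1]); ex=np.array([np.cos(yw),np.sin(yw)]);ey=np.array([-ex[1],ex[0]])
org=ce-.035*ex; print("rack org",org)
for i,y in enumerate([.125,.075,.025]): print("gap",i+1,ce+y*ey)
for h,a,b in o["cart"]:
    q,L,W,d=desc(b); d=d*np.sign(d[0]); print(h,a,q.round(4),L,W,"yaw",np.arctan2(d[1],d[0]),"rack",((q-org)@ex).round(4),((q-org)@ey).round(4))
P=pts(c)
for n,(a,b,zmin) in {"mill":((.2,.33),(.5,.75),.1),"can":((-.3,-.14),(.5,.75),.085)}.items():
    m=(P[...,1]>a[0])&(P[...,1]<a[1])&(P[...,0]>b[0])&(P[...,0]<b[1])&(P[...,2]>zmin)
    q=P[m][:,:2]; print(n,q.min(0),q.max(0),q.mean(0))
for n in ["scene"]:
    c2=pickle.load(open("scene0.pkl","rb")); im=cv2.cvtColor(c2["pixels"],cv2.COLOR_RGB2BGR)
    for y in [.125,.075,.025,-.025]:
        p=proj(c2,np.r_[ce+y*ey,.078])[0]; cv2.circle(im,tuple(int(t) for t in p.round()),1,(0,0,255),-1)
    cv2.imwrite("pics/s1.png",cv2.resize(cv2.convertScaleAbs(im[150:270,120:400],alpha=1.5),None,fx=2.8,fy=2.8))
E
```

```text
rail [0.65830127 0.02298677] 0.3099001444775936 0.015754757202310392 [0.06456197 0.9979137 ] yaw -0.06460690278702048
rack org [0.62337429 0.02524644]
gap 1 [0.66637151 0.14772599]
gap 2 [0.66314341 0.0978303 ]
gap 3 [0.65991532 0.04793462]
0.045119265922271085 426 [0.6126 0.1008] 0.07064742398635318 0.029838282785109572 yaw -0.0709967567543299 rack -0.0156 0.0747
0.051238843676585974 437 [ 0.5991 -0.097 ] 0.07320695836063508 0.0273885701971767 yaw -0.05966289757088964 rack -0.0163 -0.1236
0.057096497755451725 543 [0.5204 0.092 ] 0.07580653761155341 0.03208962676445374 yaw 0.006559988118776227 rack -0.1071 0.06
mill [0.62107095 0.24134785] [0.66560779 0.28354504] [0.64120813 0.26051897]
can [ 0.57763311 -0.24491085] [ 0.65163047 -0.17254516] [ 0.61427733 -0.20832059]
```

View pics/s1.png

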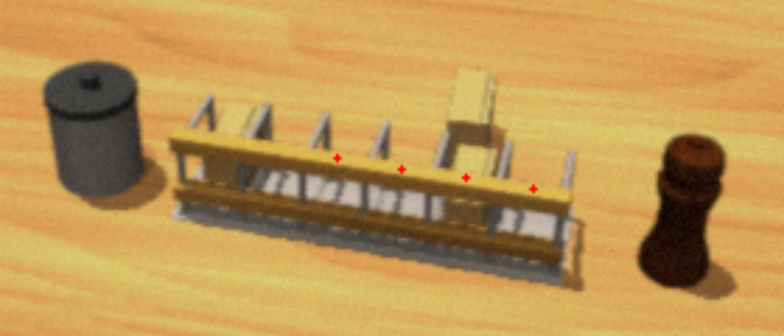

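```bash
cat >> h.py <<'E'
from scipy.spatial.transform import Rotation as Ro
YW=-0.0646; EX=np.array([np.cos(YW),np.sin(YW)]); EY=np.array([-EX[1],EX[0]]); ORG=np.array([.6234,.0252])
def rk(x,y): return ORG+x*EX+y*EY
def torack(p): d=np.asarray(p)[:2]-ORG; return np.array([d@EX,d@EY])
def shift(o,target,yaw=np.pi+YW):
    R=Ro.from_euler("xyz",o["eef_rot"]); Rt=Ro.from_euler("xyz",[np.pi,0,yaw])
    return R.inv().apply(np.asarray(target)-o["ee_pos"]).round(4),np.degrees((R.inv()*Rt).as_rotvec()).round(2)
E
python3 - <<'E'
from h import *
from station import ctrl
o=ctrl.get_obs()
print(shift(o,[*rk(.035,.125),.17]))
E
```

```text
(array([-0.6119, -0.2475,  0.0542]), array([-5.000e-02, -1.000e-02, -1.009e+01]))
```

>>> send_rows(
  series=[
    [0, 0, -10.1, -0.612, -0.2475, 0, -1],
    [0, 0, -10.1, -0.612, -0.2475, 0, -1],
    [0, 0, -10.1, -0.612, -0.2475, 0, -1],
    [0, 0, -10.1, -0.612, -0.2475, 0, -1],
    [0, 0, -10.1, -0.612, -0.2475, 0, -1],
    [0, 0, -10.1, -0.612, -0.2475, 0, -1],
    [0, 0, -10.1, -0.612, -0.2475, 0, -1],
    [0, 0, -10.1, -0.612, -0.2475, 0, -1],
  ],
  force=20,
)

```text
time_s: 0.95
ee_pos: [0.4537, 0.3009, 0.2244]
eef_rot: [-3.142, -0.0, 3.077]
force: [-0.3, 1.1, -0.6]
grip_width: 0.0334
```

```bash
python3 - <<'E'
from h import *
from station import ctrl
o=ctrl.get_obs()
print(o["ee_pos"],o["qpos"],o["grip_width"],shift(o,[*rk(.035,.125),.17]))
E
```

```text
[0.45373034 0.30087271 0.22440471] [ 5.18242297e-01  2.87575376e-01  1.53699819e+00  3.42233002e-05
  1.31711263e+00 -9.88018361e-01] 0.033442676995387166 (array([-0.2221, -0.1392,  0.0544]), array([-0.  , -0.01,  0.  ]))
```

>>> send_rows(
  series=[
    [0, 0, 0, -0.22, -0.14, 0, -1],
    [0, 0, 0, -0.22, -0.14, 0, -1],
    [0, 0, 0, -0.22, -0.14, 0, -1],
    [0, 0, 0, -0.22, -0.14, 0, -1],
    [0, 0, 0, -0.22, -0.14, 0, -1],
    [0, 0, 0, -0.22, -0.14, 0, -1],
    [0, 0, 0, -0.22, -0.14, 0, -1],
    [0, 0, 0, -0.22, -0.14, 0, -1],
  ],
)

```text
time_s: 1.75
ee_pos: [0.6621, 0.1494, 0.2242]
eef_rot: [3.142, -0.001, 3.078]
force: [-0.1, -0.2, -0.8]
grip_width: 0.0005
```

```bash
python3 - <<'E'
from h import *
from station import ctrl
o=ctrl.get_obs()
print(o["ee_pos"],o["joint_vel"].round(3),o["grip_width"],o["force"],torack(o["ee_pos"]),shift(o,[*rk(.035,.125),.097]))
E
```

```text
[0.66210264 0.14938602 0.22420227] [ 0.017 -0.019  0.008 -0.001 -0.001 -0.001] 0.0005228194315624755 [-0.14336138 -0.15250311 -0.83554401] [0.03060508 0.12642544] (array([-0.0045, -0.0014,  0.1272]), array([ 0.  , -0.04,  0.04]))
```

>>> send_rows(
  series=[
    [0, 0, 0, -0.003, -0.001, 0.04, -1],
    [0, 0, 0, -0.003, -0.001, 0.08, -1],
    [0, 0, 0, -0.003, -0.001, 0.1, -1],
    [0, 0, 0, -0.003, -0.001, 0.115, -1],
    [0, 0, 0, -0.003, -0.001, 0.115, -1],
    [0, 0, 0, -0.003, -0.001, 0.115, -1],
    [0, 0, 0, -0.003, -0.001, 0.115, -1],
  ],
)

```text
time_s: 2.45
ee_pos: [0.6663, 0.1477, 0.1113]
eef_rot: [3.141, 0.003, 3.077]
force: [0.4, 0.7, -1.0]
grip_width: 0.0002
```

```bash
python3 - <<'E'
from h import *
from station import ctrl
o=ctrl.get_obs()
print(o["ee_pos"],o["force"],torack(o["ee_pos"]),shift(o,[*rk(.035,.125),.097]))
c=ctrl.camera("scene"); im=cv2.cvtColor(c["pixels"],cv2.COLOR_RGB2BGR)
cv2.imwrite("pics/s2.png",cv2.resize(cv2.convertScaleAbs(im[100:270,120:400],alpha=1.5),None,fx=2.8,fy=2.8))
E
```

```text
[0.6663085  0.14774652 0.11132071] [ 0.35047265  0.74492103 -1.01378843] [0.034908   0.12506087] (array([-0.0001, -0.0001,  0.0143]), array([0.03, 0.14, 0.03]))
```

View pics/s2.png

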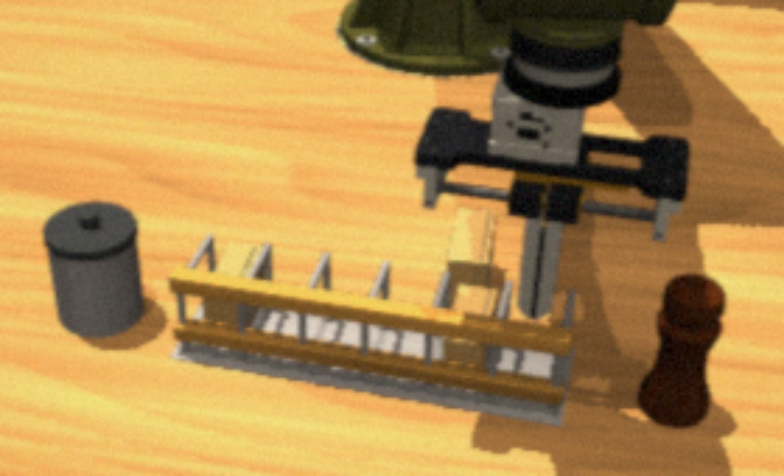

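The closed fingertips are at (538,315) in the crop, just above the rail over gap 1. I'll lower slowly onto it.

>>> send_rows(
  series=[
    [0, 0, 0, 0, 0, 0.006, -1],
    [0, 0, 0, 0, 0, 0.01, -1],
    [0, 0, 0, 0, 0, 0.013, -1],
    [0, 0, 0, 0, 0, 0.014, -1],
    [0, 0, 0, 0, 0, 0.015, -1],
    [0, 0, 0, 0, 0, 0.015, -1],
    [0, 0, 0, 0, 0, 0.015, -1],
  ],
)

```text
time_s: 3.2
ee_pos: [0.6659, 0.1473, 0.0971]
eef_rot: [3.142, 0.001, 3.077]
force: [-13.7, -2.1, 23.0]
grip_width: 0.0008
```

>>> send_rows(
  series=[
    [0, 0, 0, 0, 0, -0.0005, -1],
    [0, 0, 0, 0, -0.01, -0.0005, -1],
    [0, 0, 0, 0, -0.02, -0.0005, -1],
    [0, 0, 0, 0, -0.03, -0.0005, -1],
    [0, 0, 0, 0, -0.04, -0.0005, -1],
    [0, 0, 0, 0, -0.05, -0.0005, -1],
    [0, 0, 0, 0, -0.05, -0.0005, -1],
    [0, 0, 0, 0, -0.05, -0.0005, -1],
  ],
)

```text
time_s: 4.0
ee_pos: [0.6639, 0.0976, 0.0973]
eef_rot: [3.141, 0.004, 3.077]
force: [-0.4, -0.5, 15.0]
grip_width: 0.0005
```

```bash
python3 - <<'E'
from h import *
from station import ctrl
o=ctrl.get_obs()
print(o["ee_pos"],o["force"],torack(o["ee_pos"]),shift(o,[*rk(.035,.025),.097]))
E
```

```text
[0.66385515 0.09761451 0.09726101] [-0.37363356 -0.54966153 14.97916155] [0.03569604 0.07487505] (array([ 0.0007, -0.0499,  0.0002]), array([ 0.06,  0.25, -0.  ]))
```

In contact at gap 2 with 15 N. Now sliding on to gap 3.

>>> send_rows(
  series=[
    [0, 0, 0, 0, -0.01, 0, -1],
    [0, 0, 0, 0, -0.02, 0, -1],
    [0, 0, 0, 0, -0.03, 0, -1],
    [0, 0, 0, 0, -0.04, 0, -1],
    [0, 0, 0, 0, -0.05, 0, -1],
    [0, 0, 0, 0, -0.05, 0, -1],
    [0, 0, 0, 0, -0.05, 0, -1],
    [0, 0, 0, 0, -0.05, 0, -1],
  ],
)

```text
time_s: 4.8
ee_pos: [0.6607, 0.0477, 0.0972]
eef_rot: [3.141, 0.005, 3.077]
force: [0.4, 2.0, 14.1]
grip_width: 0.0004
```

```bash
python3 - <<'E'
from h import *
from station import ctrl
o=ctrl.get_obs()
print(o["ee_pos"],o["force"],torack(o["ee_pos"]),shift(o,[*rk(-.107,.060),.15]))
E
```

```text
[0.66068405 0.04773284 0.09723652] [ 0.36329724  1.98494996 14.05644817] [0.03575167 0.02489272] (array([ 0.1425,  0.0352, -0.0534]), array([0.04, 0.26, 0.  ]))
```

>>> send_rows(
  series=[
    [0, 0, 0, 0, 0, -0.03, -1],
    [0, 0, 0, 0, 0, -0.053, -1],
    [0, 0, 0, 0.04, 0.01, -0.053, 1],
    [0, 0, 0, 0.08, 0.02, -0.053, 1],
    [0, 0, 0, 0.12, 0.03, -0.053, 1],
    [0, 0, 0, 0.142, 0.035, -0.053, 1],
    [0, 0, 0, 0.142, 0.035, -0.053, 1],
    [0, 0, 0, 0.142, 0.035, -0.053, 1],
  ],
)

```text
time_s: 5.6
ee_pos: [0.5203, 0.0917, 0.1483]
eef_rot: [3.142, 0.001, 3.077]
force: [0.4, -0.3, -0.4]
grip_width: 0.045
```

>>> send_rows(
  series=[
    [0, 0, 0, 0, 0, 0, 1],
    [0, 0, 0, 0, 0, 0, 1],
    [0, 0, 0, 0, 0, 0, 1],
    [0, 0, 0, 0, 0, 0, 1],
    [0, 0, 0, 0, 0, 0, 1],
  ],
)

```text
time_s: 6.1
ee_pos: [0.52, 0.0916, 0.1478]
eef_rot: [-3.142, -0.0, 3.077]
force: [-0.2, 0.6, 0.1]
grip_width: 0.0848
```

```bash
python3 - <<'E'
from h import *
from station import ctrl
o=ctrl.get_obs()
print(o["ee_pos"],o["grip_width"],o["force"],torack(o["ee_pos"]),shift(o,[*rk(-.107,.060),.03]))
for n in ["scene","wrist"]:
    c=ctrl.camera(n); im=cv2.cvtColor(c["pixels"],cv2.COLOR_RGB2BGR)
    if n=="scene": im=cv2.resize(im[100:270,120:400],None,fx=2.8,fy=2.8)
    cv2.imwrite(f"pics/{n}3.png",cv2.convertScaleAbs(im,alpha=1.4))
E
```

```text
[0.52000389 0.09155698 0.14782473] 0.0848330147220387 [-0.16665347  0.56157878  0.10507291] [-0.10746412  0.05954382] (array([-0.0005,  0.0005,  0.1178]), array([-0.  , -0.01, -0.  ]))
```

View pics/scene3.png

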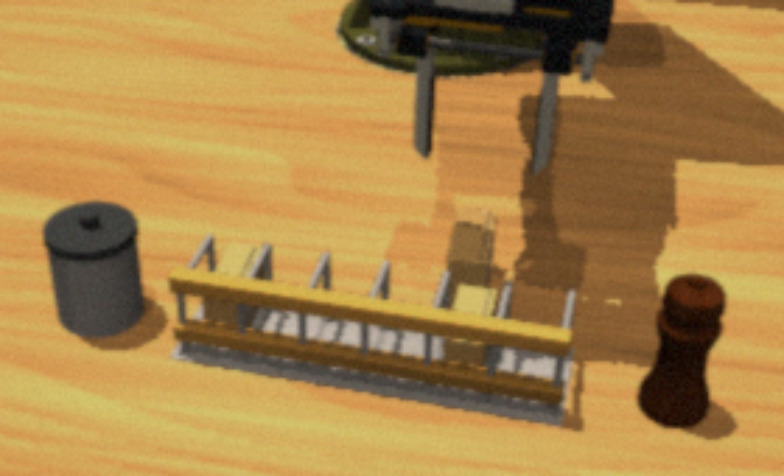

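View pics/wrist3.png

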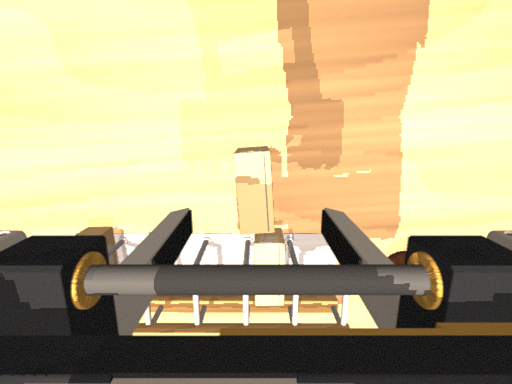

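>>> send_rows(
  series=[
    [0, 0, 0, -0.0005, 0.0005, 0.03, 1],
    [0, 0, 0, -0.0005, 0.0005, 0.06, 1],
    [0, 0, 0, -0.0005, 0.0005, 0.09, 1],
    [0, 0, 0, -0.0005, 0.0005, 0.115, 1],
    [0, 0, 0, -0.0005, 0.0005, 0.118, 1],
    [0, 0, 0, -0.0005, 0.0005, 0.118, 1],
    [0, 0, 0, -0.0005, 0.0005, 0.118, 0],
    [0, 0, 0, -0.0005, 0.0005, 0.118, 0],
  ],
)

```text
time_s: 7.0
ee_pos: [0.5212, 0.0922, 0.0313]
eef_rot: [3.141, 0.002, 3.077]
force: [-0.6, -0.1, -0.5]
grip_width: 0.0808
```

>>> send_rows(
  series=[
    [0, 0, 0, 0, 0, 0, 0],
    [0, 0, 0, 0, 0, 0, 0],
    [0, 0, 0, 0, 0, 0, -0.2],
    [0, 0, 0, 0, 0, 0, -0.3],
    [0, 0, 0, 0, 0, 0, -0.3],
    [0, 0, 0, 0, 0, 0, -0.3],
    [0, 0, 0, 0, 0, 0, -0.3],
  ],
  force=5,
)

```text
time_s: 7.7
ee_pos: [0.5204, 0.092, 0.03]
eef_rot: [-3.141, -0.0, 3.077]
force: [-0.2, -1.2, 1.0]
grip_width: 0.0348
```

```bash
python3 - <<'E'
from h import *
from station import ctrl
o=ctrl.get_obs()
print(o["ee_pos"],o["grip_width"],o["force"],torack(o["ee_pos"]),shift(o,[*rk(-.107,.025),.03]))
E
```

```text
[0.52043847 0.09203505 0.02997387] 0.034788170633857064 [-0.17267708 -1.24285839  1.00287323] [-0.10706131  0.06004895] (array([-0.0001, -0.035 , -0.    ]), array([-0.01, -0.  ,  0.01]))
```

The fingers now hold the carton lightly from both sides. I'll slide it sideways 35 mm at constant height.

>>> send_rows(
  series=[
    [0, 0, 0, 0, -0.006, 0, -0.3],
    [0, 0, 0, 0, -0.012, 0, -0.3],
    [0, 0, 0, 0, -0.018, 0, -0.3],
    [0, 0, 0, 0, -0.024, 0, -0.3],
    [0, 0, 0, 0, -0.03, 0, -0.3],
    [0, 0, 0, 0, -0.035, 0, -0.3],
    [0, 0, 0, 0, -0.035, 0, -0.3],
    [0, 0, 0, 0, -0.035, 0, -0.3],
  ],
)

```text
time_s: 8.5
ee_pos: [0.5182, 0.0569, 0.03]
eef_rot: [-3.141, -0.0, 3.077]
force: [-0.1, -1.0, 1.0]
grip_width: 0.0347
```

>>> send_rows(
  series=[
    [0, 0, 0, 0, 0, 0, -0.1],
    [0, 0, 0, 0, 0, 0, 0.2],
    [0, 0, 0, 0, 0, 0, 0.2],
    [0, 0, 0, 0, 0, 0, 0.2],
    [0, 0, 0, 0, 0, -0.04, 0.2],
    [0, 0, 0, 0, 0, -0.09, 0.2],
    [0, 0, 0, 0, 0, -0.09, 0.2],
    [0, 0, 0, 0, 0, -0.09, 0.2],
  ],
)

```text
time_s: 9.3
ee_pos: [0.5185, 0.0573, 0.1207]
eef_rot: [3.141, 0.002, 3.077]
force: [-0.5, -0.0, -1.1]
grip_width: 0.0561
```

```bash
python3 - <<'E'
from h import *
from station import ctrl
o=ctrl.get_obs()
print(o["ee_pos"],o["grip_width"],o["force"],torack(o["ee_pos"]))
print(shift(o,[*rk(-.175,.025),.13]),shift(o,[*rk(-.175,.025),.03]))
c=ctrl.camera("wrist"); im=cv2.cvtColor(c["pixels"],cv2.COLOR_RGB2BGR)
cv2.imwrite(f"pics/w4.png",im)
P=pts(c)
q=P[(abs(P[...,2]-.056)<.004)&(P[...,0]<.575)&(P[...,0]>.42)&(abs(P[...,1]-.057)<.06)]
r=cv2.minAreaRect(np.array([( *torack(p),) for p in q],np.float32)*1000); print(len(q),r)
E
```

```text
[0.51851376 0.057255   0.1207239 ] 0.056105374612970355 [-0.45726791 -0.03224865 -1.12796306] [-0.10673678  0.0252172 ]
(array([ 0.0682, -0.0002, -0.0094]), array([0.01, 0.12, 0.01])) (array([ 0.0685, -0.0002,  0.0906]), array([0.01, 0.12, 0.01]))
3618 ((-105.9513931274414, 25.09273910522461), (80.1679458618164, 34.04528045654297), 3.0684943199157715)
```

View pics/w4.png

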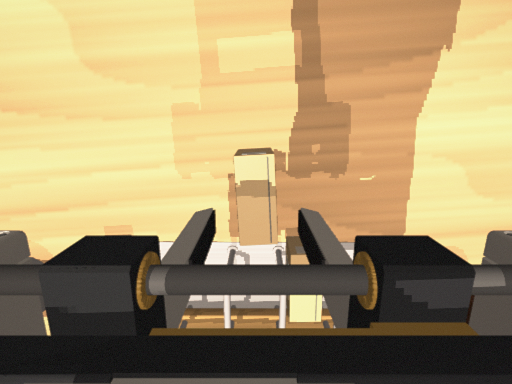

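>>> send_rows(
  series=[
    [0, 0, 0, 0.035, 0, 0, -1],
    [0, 0, 0, 0.0685, 0, 0, -1],
    [0, 0, 0, 0.0685, 0, 0, -1],
    [0, 0, 0, 0.0685, 0, 0, -1],
    [0, 0, 0, 0.0685, 0, 0.04, -1],
    [0, 0, 0, 0.0685, 0, 0.08, -1],
    [0, 0, 0, 0.0685, 0, 0.0905, -1],
    [0, 0, 0, 0.0685, 0, 0.0905, -1],
  ],
  force=20,
)

```text
time_s: 10.15
ee_pos: [0.4495, 0.0615, 0.0283]
eef_rot: [-3.141, -0.003, 3.077]
force: [0.8, 0.7, 1.1]
grip_width: 0.0008
```

>>> send_rows(
  series=[
    [0, 0, 0, 0, 0, 0, -1],
    [0, 0, 0, -0.007, 0, 0, -1],
    [0, 0, 0, -0.014, 0, 0, -1],
    [0, 0, 0, -0.02, 0, 0, -1],
    [0, 0, 0, -0.025, 0, 0, -1],
    [0, 0, 0, -0.03, 0, 0, -1],
    [0, 0, 0, -0.035, 0, 0, -1],
    [0, 0, 0, -0.04, 0, 0, -1],
  ],
)

```text
time_s: 10.95
ee_pos: [0.4901, 0.059, 0.0295]
eef_rot: [-3.142, -0.0, 3.077]
force: [-2.0, -0.1, 2.3]
grip_width: 0.0004
```

>>> send_rows(
  series=[
    [0, 0, 0, -0.005, 0, 0, -1],
    [0, 0, 0, -0.01, 0, 0, -1],
    [0, 0, 0, -0.015, 0, 0, -1],
    [0, 0, 0, -0.02, 0, 0, -1],
    [0, 0, 0, -0.02, 0, 0, -1],
    [0, 0, 0, -0.02, 0, 0, -1],
  ],
)

```text
time_s: 11.55
ee_pos: [0.5098, 0.0577, 0.0294]
eef_rot: [3.142, 0.0, 3.077]
force: [0.3, -0.2, 0.3]
grip_width: 0.0005
```

```bash
python3 - <<'E'
from h import *
from station import ctrl
o=ctrl.get_obs()
print(o["ee_pos"],o["grip_width"],o["force"],torack(o["ee_pos"]))
print(shift(o,[*rk(-.061,.025),.03]))
for n in ["scene","wrist"]:
    c=ctrl.camera(n); im=cv2.cvtColor(c["pixels"],cv2.COLOR_RGB2BGR)
    if n=="scene": im=cv2.resize(im[100:270,120:400],None,fx=2.8,fy=2.8)
    cv2.imwrite(f"pics/{n}5.png",cv2.convertScaleAbs(im,alpha=1.4))
    P=pts(c)
    q=P[(abs(P[...,2]-.056)<.004)&(P[...,0]<.61)&(P[...,0]>.48)&(abs(P[...,1]-.055)<.025)]
    print(n,len(q),cv2.minAreaRect(np.array([torack(p) for p in q],np.float32)*1000) if len(q)>10 else "")
E
```

```text
[0.50980359 0.05770229 0.02936613] 0.0005345380866617276 [ 0.26293492 -0.22509999  0.31315986] [-0.11545766  0.02510127]
(array([-0.0545, -0.0001, -0.0006]), array([0.  , 0.01, 0.  ]))
scene 343 ((-68.12246704101562, 21.05998992919922), (88.29631042480469, 43.52128219604492), 8.780876159667969)
wrist 390 ((-97.92330932617188, 29.761777877807617), (58.52458953857422, 24.340173721313477), 9.972456932067871)
```

View pics/scene5.png

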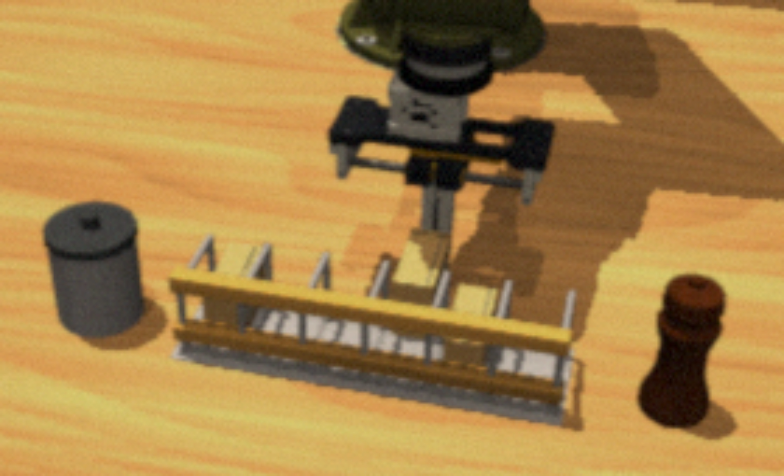

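View pics/wrist5.png

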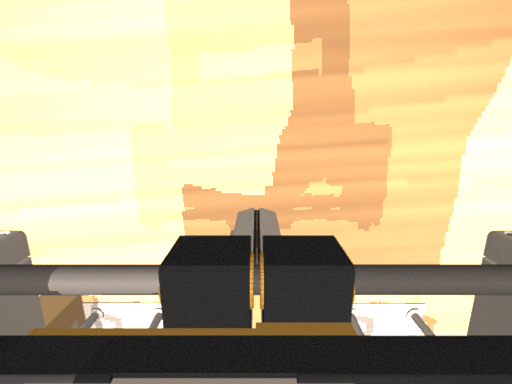

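The carton is entering gap 3 (crop 420,265), but it looks slightly yawed. I'll check the angle before pushing further.

```bash
python3 - <<'E'
from h import *
from station import ctrl
c=ctrl.camera("top"); im=cv2.cvtColor(c["pixels"],cv2.COLOR_RGB2BGR)
cv2.imwrite("pics/t6.png",cv2.resize(cv2.convertScaleAbs(im[140:270,120:410],alpha=1.8),None,fx=2.7,fy=2.7,interpolation=cv2.INTER_CUBIC))
c=ctrl.camera("scene"); P=pts(c); im=cv2.cvtColor(c["pixels"],cv2.COLOR_RGB2BGR)
cv2.imwrite("pics/s6.png",cv2.resize(cv2.convertScaleAbs(im[170:235,220:320],alpha=1.4),None,fx=8,fy=8,interpolation=cv2.INTER_CUBIC))
E
```

```text
(no output)
```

View pics/t6.png

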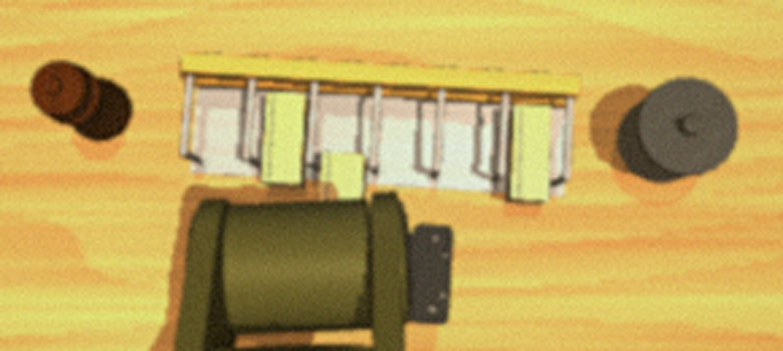

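View pics/s6.png

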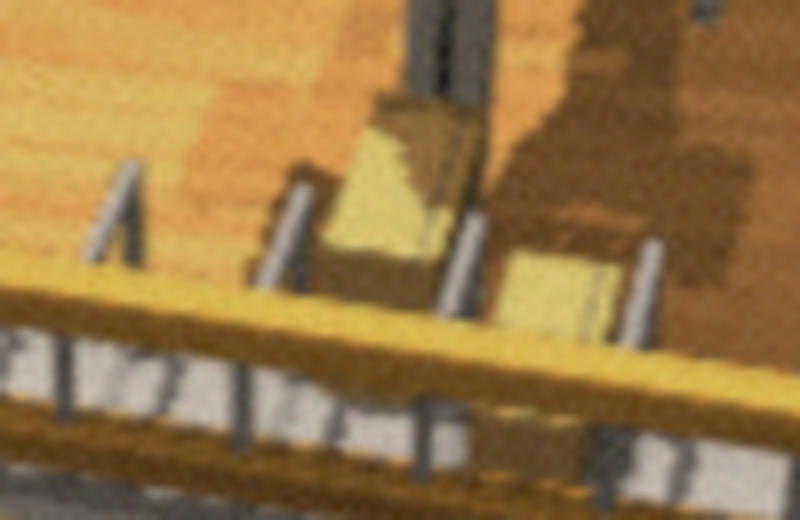

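Both views show the carton centred in the mouth of gap 3, with only a few degrees of yaw (scene crop 400,190). I'll carry on slowly.

>>> send_rows(
  series=[
    [0, 0, 0, -0.005, 0, 0, -1],
    [0, 0, 0, -0.01, 0, 0, -1],
    [0, 0, 0, -0.015, 0, 0, -1],
    [0, 0, 0, -0.02, 0, 0, -1],
    [0, 0, 0, -0.025, 0, 0, -1],
    [0, 0, 0, -0.03, 0, 0, -1],
    [0, 0, 0, -0.03, 0, 0, -1],
    [0, 0, 0, -0.03, 0, 0, -1],
  ],
)

```text
time_s: 12.55
ee_pos: [0.5397, 0.0557, 0.0293]
eef_rot: [-3.142, 0.0, 3.077]
force: [-0.7, 0.2, 0.3]
grip_width: 0.0006
```

>>> send_rows(
  series=[
    [0, 0, 0, -0.005, 0, 0, -1],
    [0, 0, 0, -0.01, 0, 0, -1],
    [0, 0, 0, -0.014, 0, 0, -1],
    [0, 0, 0, -0.018, 0, 0, -1],
    [0, 0, 0, -0.021, 0, 0, -1],
    [0, 0, 0, -0.021, 0, 0, -1],
    [0, 0, 0, -0.021, 0, 0, -1],
  ],
)

```text
time_s: 13.25
ee_pos: [0.5607, 0.0544, 0.0294]
eef_rot: [-3.142, 0.0, 3.077]
force: [-0.0, -0.4, -0.4]
grip_width: 0.0004
```

```bash
python3 - <<'E'
from h import *
from station import ctrl
o=ctrl.get_obs()
print(o["ee_pos"],o["force"],torack(o["ee_pos"]))
c=ctrl.camera("scene"); im=cv2.cvtColor(c["pixels"],cv2.COLOR_RGB2BGR)
cv2.imwrite("pics/s7.png",cv2.resize(cv2.convertScaleAbs(im[170:245,220:320],alpha=1.4),None,fx=8,fy=8,interpolation=cv2.INTER_CUBIC))
E
```

```text
[0.56066007 0.05441537 0.02940875] [-0.0195163  -0.36420384 -0.43291144] [-0.06449507  0.02510425]
```

View pics/s7.png

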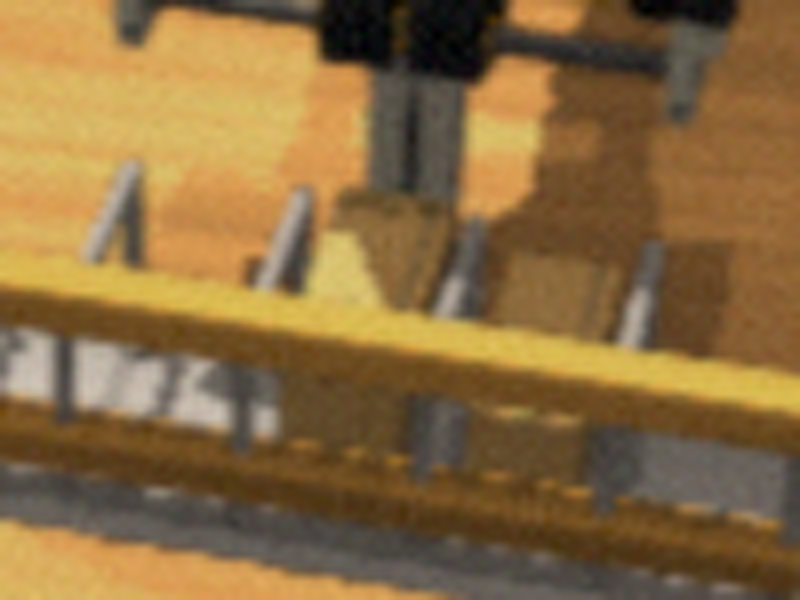

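No stop contact felt yet, and the carton is nearly home. I'll push the last few millimetres until the force rises.

>>> send_rows(
  series=[
    [0, 0, 0, -0.001, 0, 0, -1],
    [0, 0, 0, -0.002, 0, 0, -1],
    [0, 0, 0, -0.003, 0, 0, -1],
    [0, 0, 0, -0.0035, 0, 0, -1],
    [0, 0, 0, -0.0035, 0, 0, -1],
  ],
)

```text
time_s: 13.8
ee_pos: [0.5636, 0.0543, 0.0294]
eef_rot: [-3.141, -0.002, 3.077]
force: [-6.2, 0.2, 4.0]
grip_width: 0.0004
```

>>> send_rows(
  series=[
    [0, 0, 0, -0.0005, 0, 0, -1],
    [0, 0, 0, -0.001, 0, 0, -1],
    [0, 0, 0, -0.001, 0, 0, -1],
    [0, 0, 0, -0.001, 0, 0, -1],
  ],
)

```text
time_s: 14.2
ee_pos: [0.5636, 0.0543, 0.0294]
eef_rot: [-3.141, -0.004, 3.077]
force: [-14.8, 0.9, 10.6]
grip_width: 0.0005
```

>>> send_rows(
  series=[
    [0, 0, 0, 0.005, 0, 0, -1],
    [0, 0, 0, 0.02, 0, 0, -1],
    [0, 0, 0, 0.05, 0, 0, -1],
    [0, 0, 0, 0.09, 0, -0.02, -1],
    [0, 0, 0, 0.13, 0, -0.06, -1],
    [0, 0, 0, 0.16, 0, -0.1, -1],
    [0, 0, 0, 0.16, 0, -0.1, -1],
    [0, 0, 0, 0.16, 0, -0.1, -1],
  ],
)

```text
time_s: 15.0
ee_pos: [0.4058, 0.0646, 0.1307]
eef_rot: [3.141, 0.004, 3.077]
force: [-0.3, -1.4, -0.8]
grip_width: 0.0006
```

```bash
python3 - <<'E'
from h import *
from station import ctrl
o=ctrl.get_obs(); print(o["ee_pos"],o["force"])
c=ctrl.camera("top"); im=cv2.cvtColor(c["pixels"],cv2.COLOR_RGB2BGR)
cv2.imwrite("pics/t8.png",cv2.resize(cv2.convertScaleAbs(im[140:270,120:410],alpha=1.8),None,fx=2.7,fy=2.7,interpolation=cv2.INTER_CUBIC))
for h,a,b in meas(c)["cart"]:
    q,L,W,d=desc(b); d=d*np.sign(d[0]); print(h,a,L,W,"relyaw",np.arctan2(d[1],d[0])-YW,"rack",torack(q).round(4))
P=pts(c)
for n,(a,b,zmin) in {"mill":((.2,.33),(.5,.75),.1),"can":((-.3,-.14),(.5,.75),.085)}.items():
    m=(P[...,1]>a[0])&(P[...,1]<a[1])&(P[...,0]>b[0])&(P[...,0]<b[1])&(P[...,2]>zmin)
    print(n,P[m][:,:2].mean(0))
E
```

```text
[0.40584841 0.06459464 0.13066532] [-0.33677153 -1.39153161 -0.80414879]
0.0451722090650549 452 0.07255908070044098 0.030939149047010076 relyaw 0.010315381277082925 rack [-0.0149  0.0752]
0.05712669279458024 524 0.07429610108199691 0.03315330861714196 relyaw 0.014634388302340137 rack [-0.0148  0.0251]
0.05117568336788448 462 0.07373709501149223 0.02861403736925895 relyaw 0.008516164895614943 rack [-0.0162 -0.1231]
mill [0.64141146 0.26051823]
can [ 0.61411928 -0.20847944]
```

View pics/t8.png

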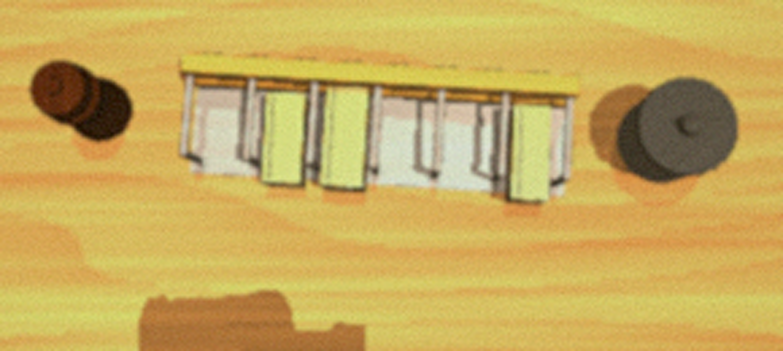

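The carton stands in gap 3 (344,138) at rack (-0.015, 0.025), and it met the stop firmly. The other objects haven't moved. Handing in.

```bash
python3 - <<'E'
from station import ctrl
print(ctrl.get_obs()["joint_vel"].round(3)); print(ctrl.hand_in())
E
```

```text
[-0.004  0.05  -0.004 -0.001 -0.007 -0.   ]
the job is handed in; nothing more can be done
None
```

The carton is in the rack's third gap from the pepper mill's end (the left), against the stop bar, and the job is handed in. No verdict was reported.

- **Counting:** I ran the closed fingertips along the rail, touching it at the middle of gaps 1, 2 and 3 with about 23, 15 and 14 N.
- **Moving the carton:** I slid it 35 mm sideways, held lightly (5 N) between the fingers at constant height. I then pushed it from behind with the closed fingers until the force rose to about 15 N with no further movement.

**Last checks, from the top camera:**
- **Position:** the carton's centre is at rack x = -14.8 mm, y = 25.1 mm. The limits are above -19 mm and 15 to 35 mm.
- **Angle and height:** it is about 0.015 rad off the rack's direction, and its top reads 57 mm high, so it is upright on the worktop.
- **Neighbours:** the mill, the canister and both kept cartons are within 1 mm of where they stood at the start.
- **Arm:** it was clear of everything and nearly still at about 15 s of the 67 s allowed.

One reading disagreed slightly: x = -14.8 mm against the nominal -13 mm for fully home. I put this down to the colour mask, which measured the carton 74 mm long instead of 80. The fingertip position where the push stopped (rack x about -61.5 mm, expected -61 mm) also fits the carton being home.

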